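# Make up two field sampling kits

## Task

Make up the two sampling kits from the stock on the white bench paper: the green carrier gets the lidded blue jar, the red-capped vial and the white-capped vial; the white carrier gets the amber jar and the yellow-capped vial. Each stands upright on the floor of its own compartment, the jars in the wide ones and the vials in the narrow ones (the two vials of the green kit either way round); set them down, do not drop them. Leave the open jar, the loose lid and the white bottle where they are.

Things in the scene. Friction and masses are not known exactly. Their poses are not given: they have to be found in the camera images.
- green_carrier: green plastic carrier, 178 x 76 mm plus 14 mm tabs at the ends, one row of three compartments, open on top, fixed. Walls 4 mm thick, 26 mm high, dividers 22 mm; inner floor 4 mm up. Origin: centre of its underside; x along the row towards the wide compartment, z up. Centres: narrow ones (48 x 68 mm) at x = -61 and -10 mm, wide one (68 x 68 mm) at x = +51 mm; all y = 0.
- white_carrier: white plastic carrier, 127 x 76 mm plus 14 mm tabs at the ends, one row of two compartments, open on top, fixed. Walls 4 mm thick, 26 mm high, dividers 22 mm; inner floor 4 mm up. Origin: centre of its underside; x along the row towards the wide compartment, z up. Centres: narrow one (48 x 68 mm) at x = -35.5 mm, wide one (68 x 68 mm) at x = +25.5 mm; both y = 0.
- blue_jar: dark blue plastic jar with a bright blue lid on: closed screw-lid sample jar, 48 mm across at the lid (body 46 mm) and 72 mm tall, white paper band, 60 to 190 g; origin: centre of its underside, z up through the lid. Stands upright in the stock on the white bench paper.
- amber_jar: brown (amber) jar with a black lid on: closed screw-lid sample jar, 48 mm across at the lid (body 46 mm) and 72 mm tall, white paper band, 60 to 190 g; origin: centre of its underside, z up through the lid. Stands upright in the stock on the white paper.
- red_vial: vial with a red cap: closed clear glass vial, body 30 mm across up to 42 mm height, narrow neck, cap 26 mm across from 48 to 66 mm height (the top), white paper band, 25 to 50 g; origin: centre of its underside, z up through the cap. Stands upright in the stock on the white paper.
- white_vial: vial with a white cap: closed clear glass vial, body 30 mm across up to 42 mm height, narrow neck, cap 26 mm across from 48 to 66 mm height (the top), white paper band, 25 to 50 g; origin: centre of its underside, z up through the cap. Stands upright in the stock on the white paper.
- yellow_vial: vial with a yellow cap: closed clear glass vial, body 30 mm across up to 42 mm height, narrow neck, cap 26 mm across from 48 to 66 mm height (the top), white paper band, 25 to 50 g; origin: centre of its underside, z up through the cap. Stands upright in the stock on the white paper.
- open_jar: dark blue jar without a lid, open and empty, 46 mm across and 66 mm tall, standing among the stock on the paper; not to be used. Origin: centre of its underside.
- loose_lid: bright blue lid lying flat on the bench beyond the stock, 48 mm across, 14 mm high; not to be used. Origin: centre of its underside.
- powder_bottle: white wide-mouth plastic bottle, 62 mm across, 100 mm tall, standing behind the stock; not to be used. Origin: centre of its underside.

How it is judged:
By the outcome, as a careful person would: the job done as asked, in the order asked, and still so for the second after the job is handed in, with the robot touching nothing.
It also fails if it takes over 128 s, if anything falls off the work surface, if the arm or the gripper's body presses on something with over 40 N, if the wrist force passes 120 N, or if a joint passes its speed limit or range.

## Robot

A 6-joint arm with a two-finger parallel gripper is mounted at the origin on the work surface. World frame = base frame: x ahead of the robot, y to its left, z up, the work surface at z = 0. Lengths are in mm, angles in rad, forces in N, time in s.
With the tool pointing down it reaches from about 350 to 875 mm from the base axis. Payload 4.2 kg.
Tool frame: the origin (TCP) lies midway between the tips of the shut fingers; the grasp point (between the pads) lies 19 mm behind it (arm.hold_point_z is the distance from the TCP to the grasp point, in mm); z points along the fingers, y is the line along which they close (so a half turn about z gives the same grasp; the last joint's range is limited). The gripper opens to 85 mm and grips with 20 to 120 N. Pads are 22 mm wide; open, the fingers measure 114 mm over their backs; the gripper's body (76 mm by 85 mm) begins 54 mm behind the grasp point. The pads swing forward as they close: fully open they stand 13 mm farther back than shut.
Start: joints at [-1.009, 0.385, 0.008, 0, -1.194, -0.259], TCP at [186.387, -596.539, 231.312] pointing down, gripper open.
Joint ranges: [-3.14, 3.14], [-1.21, 2.06], [-1.07, 1.41], [-3.16, 2.05], [-2.99, -0.16], [-3.1, 3.1]. Speed limits (rad/s): [2.79, 2.79, 3.14, 3.14, 3.14, 3.14].

## Interface

Orientations are given as a unit quaternion [x, y, z, w].
In Python, from bench import arm, vision gives the robot as it stands. The module is installed in compiled form; this text tells all that it offers.
- The arm moves only by the tool servo_tool, never from a script. Its argument "plan" is a list of rows, each a list of 7 numbers: the shift along the world's x, y, z each as a share of 300 mm, from -1 to 1, then the turn, a rotation vector about the world's x, y, z each as a share of 2 rad, from -1 to 1, then the opening, from 0 (shut) to 1 (fully open). A call has 1 to 20 rows; each row shifts and turns the commanded pose from where the row before left it; what a row does not reach is not made up. A row lasts 1/8 s, in which the tool goes at most 62.5 mm and 10.7 degrees, less where a joint would pass 70% of its speed; a pose out of reach is approached as far as the arm can. A call with a number of a shift or a turn outside -1 to 1 is refused whole. A call with a gripper value outside its range is refused whole. The fingers move at their own pace and stop on an object; the grip force is fixed at half the most. Time passes only in rows, so rows that do not move let the fingers close. It gives the time, the measured TCP pose, the force, the opening and the grip force at its end, in the units of the state.
- arm.read_state(): the state, without advancing time (a new reading comes with each control period).
- vision.get_image(name): name is "scene" or "side" or "wrist"; returns a dict with "image" (420x560x3 uint8, red, green, blue), "z_map" (420x560 float32, mm along the optical axis (not along the pixel's ray), 0 where there is no reading), "K" (3x3 intrinsics, pixels), "world_to_cam" (4x4, takes a point from world to camera coordinates); the wrist camera has in their place "mount" (4x4, takes a point from camera to tool coordinates, whose origin is the TCP and whose axes are the flange's). Camera axes: x right, y down, z forward; pixel columns grow to the right and rows downward; lengths in mm; the calibration is good to about 2 mm. A picture is of the moment at which its call begins: read the wrist's pose just before it.
- arm.job_done(): hands the job in; it is judged then, once.
The state is a dict: "clock": time; "joints": joint angles; "joint_vel": joint speeds; "joint_efforts": joint torques, N m; "position": TCP position; "ee_rot": TCP orientation; "contact_force": force on the tool from outside, world axes, zero at the start; "wrist_torque": the same for the moment, N m; "gripper_width": finger opening in mm; "grasp_force": force on a finger pad.
Only numpy, scipy, OpenCV 4.12 (cv2) and the standard library are available. Lean on these libraries where they do the work, as an engineer would, in place of code of your own. Each camera call takes 0.05 s, during which the arm holds its last target. There are 200 camera calls.

## Working session

There is one attempt and no reset: what is moved stays moved. The work goes in short steps, Python scripts to look and compute and a tool call to move; the robot and the scene stay as the last step left them, time stands still between calls to the robot, and variables do not carry over. Pictures are saved under pics/ and viewed, at most 14 in all, crops included, and the job is handed in when it is done.

Besides the shell and the picture viewer there is one more tool, called after "Call:" by a JSON object that holds its "api" and its "payload". servo_tool: Moves the arm, as the interface text tells. Its arguments: {"type":"object","properties":{"plan":{"type":"array"}},"required":["plan"]}

```bash
mkdir -p pics; cat > h.py <<'E'
import numpy as np, cv2
from bench import arm, vision
def grab(n,f):
    d=vision.get_image(n); cv2.imwrite(f'pics/{f}.png',d['image'][:,:,::-1]); np.savez(f'{n}.npz',**d); return d
def pts(d):
    z=d['z_map'];K=d['K'];v,u=np.indices(z.shape)
    p=np.stack([(u-K[0,2])/K[0,0]*z,(v-K[1,2])/K[1,1]*z,z,np.ones_like(z)],-1)
    return (p@np.linalg.inv(d['world_to_cam']).T)[...,:3]
def ray(d,u,v,h):
    T=np.linalg.inv(d['world_to_cam']);r=T[:3,:3]@np.linalg.inv(d['K'])@[u,v,1];c=T[:3,3]
    return c+r*(h-c[2])/r[2]
E
python3 - <<'E'
from h import *
for n in('scene','side'):
    d=grab(n,n+'0');print(n,np.linalg.inv(d['world_to_cam'])[:3].round(2).tolist())
s=arm.read_state();print(s,arm.hold_point_z)
E
```

```text
scene [[0.75, 0.5, -0.44, 1138.82], [0.66, -0.56, 0.5, -584.41], [0.01, -0.66, -0.75, 916.77]]
side [[0.84, -0.41, 0.36, 314.44], [-0.55, -0.64, 0.54, -456.32], [0.01, -0.65, -0.76, 698.69]]
{'clock': 0.1, 'joints': array([-1.00941206e+00,  3.85523475e-01,  6.75978034e-03, -4.25465218e-04,
       -1.19396512e+00, -2.58587545e-01]), 'joint_vel': array([ 0.00139396, -0.00150911,  0.00311253,  0.00154064, -0.00014459,
       -0.0017273 ]), 'joint_efforts': array([-5.19523837e-04, -3.93319130e+01,  1.88928866e+01,  4.19790834e+00,
       -2.60782137e-03,  3.69374035e-06]), 'position': array([ 186.22722156, -596.07780138,  230.30485413]), 'ee_rot': array([-1.50742996e-01,  9.88572494e-01,  9.64980441e-04, -2.03796506e-04]), 'contact_force': array([ 0.06005847,  0.86187785, -0.41502978]), 'wrist_torque': array([ 0.03798993, -0.02021961, -0.02214473]), 'grasp_force': 0.0, 'gripper_width': 85.21130321749074} 18.700000000000003
```

View pics/scene0.png

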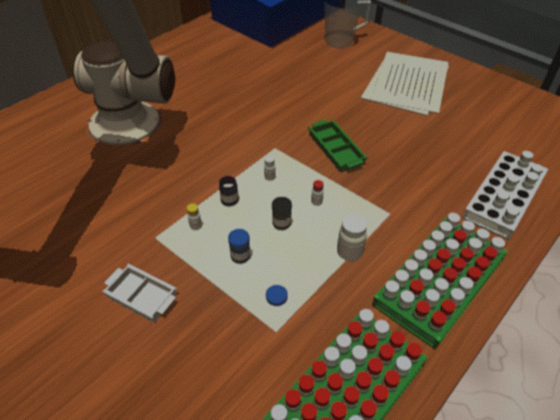

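View pics/side0.png

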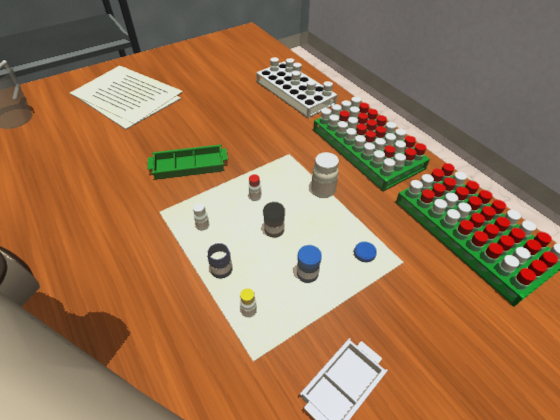

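The scene picture shows the blue jar at (239,245), amber (282,212), open jar (229,190), red vial (318,190), white vial (270,167), yellow vial (193,215), green carrier (337,145), and white carrier (140,291). The side picture shows the same objects: blue (309,263), amber (274,220), red (254,186), white vial (201,216), yellow (248,300), green carrier (190,161), white carrier (344,385).

```bash
cat > m.py <<'E'
from h import *
from scipy import ndimage
S={n:dict(np.load(n+'.npz')) for n in('scene','side')}
seed={'blue':(72,(239,240),(309,256)),'amber':(72,(282,205),(274,213)),'red':(66,(318,185),(254,181)),'whitev':(66,(270,161),(199,210)),
'yellow':(66,(193,210),(247,296)),'open':(66,(229,183),(219,252)),'bottle':(100,(353,222),(326,161)),'lid':(14,(277,295),(366,251))}
for k,(h,*px) in seed.items():
    for n,(u,v) in zip(S,px):
        d=S[n];P=pts(d);q=ray(d,u,v,h)
        m=(abs(P[...,2]-h)<5)&(np.hypot(P[...,0]-q[0],P[...,1]-q[1])<40)&(d['z_map']>0)
        p=P[m][:,:2].astype(np.float32)
        if len(p)<5: print(k,n,'few',q.round());continue
        c,r=cv2.minEnclosingCircle(p)
        print(k,n,len(p),'circ',np.round(c,1),round(r,1),'mean',p.mean(0).round(1),'z',P[m][:,2].mean().round(1))
for k,px in {'green':((337,145),(190,161)),'white':((140,291),(344,385))}.items():
    for n,(u,v) in zip(S,px):
        d=S[n];P=pts(d);q=ray(d,u,v,15)
        near=(np.hypot(P[...,0]-q[0],P[...,1]-q[1])<140)
        hsv=cv2.cvtColor(d['image'],cv2.COLOR_RGB2HSV)
        col=(cv2.inRange(hsv,(45,120,40),(80,255,255)) if k=='green' else cv2.inRange(hsv,(0,0,110),(179,70,255)))>0
        l,_=ndimage.label(near&col&(P[...,2]>1)&(P[...,2]<32)); 
        b=l==np.argmax(np.bincount(l[l>0]))
        p=P[b&(P[...,2]>19)]
        for nm,pp in(('all',P[b]),('rim',p)):
            print(k,n,nm,len(pp),[np.round(x,2) for x in cv2.minAreaRect(pp[:,:2].astype(np.float32))],'zmax',np.percentile(pp[:,2],98).round(1))
E
python3 m.py
python3 - <<'E'
from h import *
import cv2
a=cv2.imread('pics/scene0.png');b=cv2.imread('pics/side0.png')
R=lambda i,x,y,w,h:cv2.resize(i[y:y+h,x:x+w],(400,300),interpolation=cv2.INTER_CUBIC)
cv2.imwrite('pics/c0.png',np.vstack([np.hstack([R(a,297,110,80,60),R(a,95,258,100,75)]),np.hstack([R(b,140,125,100,75),R(b,280,330,120,90)])]))
E
```

```text
blue scene 306 circ [ 603.5 -125.7] 25.4 mean [ 605.3 -125.5] z 72.1
blue side 400 circ [ 603.5 -123.9] 24.4 mean [ 602.  -125.2] z 72.4
amber scene 264 circ [608.3  12. ] 25.3 mean [609.3  10.9] z 72.1
amber side 310 circ [607.1  13.6] 24.5 mean [606.1  11.4] z 72.1
red scene 75 circ [624.9 124.7] 14.2 mean [625.7 125.4] z 65.3
red side 81 circ [624.  127.6] 13.6 mean [623.5 126.1] z 65.4
whitev scene 65 circ [476.  110.8] 15.1 mean [477.6 111.6] z 65.8
whitev side 93 circ [475.3 114.1] 13.9 mean [475.1 112.5] z 65.6
yellow scene 83 circ [ 458.6 -131.5] 13.4 mean [ 459.4 -132. ] z 65.5
yellow side 149 circ [ 458.  -129.9] 13.2 mean [ 457.6 -131.3] z 66.1
open scene 86 circ [456.4 -16.9] 22.8 mean [457.2 -16.8] z 64.7
open side 116 circ [456.4 -15.1] 21.5 mean [456.5 -16.2] z 64.7
bottle scene 397 circ [781.3  55.4] 28.1 mean [782.  54.] z 99.8
bottle side 315 circ [780.1  56.9] 28.2 mean [779.3  54.8] z 100.1
lid scene 346 circ [ 739.8 -149.9] 24.8 mean [ 740.3 -151.5] z 14.2
lid side 329 circ [ 738.2 -148.9] 24.6 mean [ 737.5 -150.7] z 14.6
green scene all 1298 [array([530.22, 322.62]), array([ 84.43, 222.52]), np.float64(68.22)] zmax 28.4
green scene rim 563 [array([535.52, 320.5 ]), array([ 84.43, 211.1 ]), np.float64(68.22)] zmax 29.0
green side all 1927 [array([535.  , 321.52]), array([ 85.04, 203.29]), np.float64(67.39)] zmax 27.1
green side rim 669 [array([535.  , 321.52]), array([ 85.04, 203.29]), np.float64(67.39)] zmax 27.8
white scene all 1853 [array([ 512.94, -338.11]), array([173.61,  95.24]), np.float64(12.41)] zmax 28.9
white scene rim 779 [array([ 521.81, -341.71]), array([157.81,  84.4 ]), np.float64(12.39)] zmax 29.6
white side all 3965 [array([ 521.27, -338.83]), array([153.86,  86.32]), np.float64(12.86)] zmax 28.4
white side rim 1402 [array([ 521.73, -340.87]), array([153.86,  82.15]), np.float64(12.86)] zmax 28.9
```

View pics/c0.png

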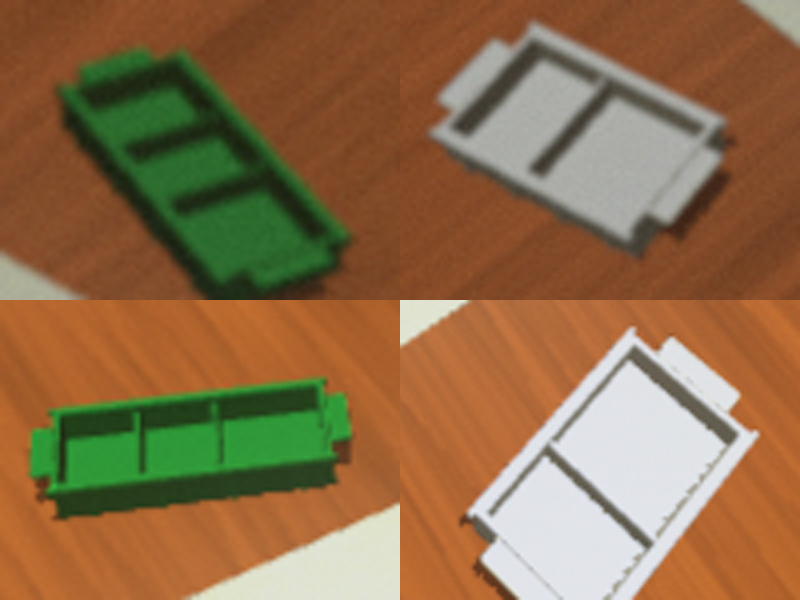

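The crops show the green wide compartment at its lower-right/right end (+x,−y side) and the white carrier's wide compartment at its +x end. The heights and sizes measured match those given. Now I'll move above the blue jar.

Call:
{"api": "servo_tool", "payload": {"plan": [[0.05,0.056,0,0,0,-0.02,1],[0.099,0.112,-0.015,0,0,-0.025,1],[0.099,0.112,-0.015,0,0,-0.025,1],[0.099,0.112,-0.015,0,0,-0.025,1],[0.099,0.112,-0.015,0,0,-0.025,1],[0.099,0.112,-0.015,0,0,-0.025,1],[0.099,0.112,-0.015,0,0,-0.025,1],[0.099,0.112,-0.015,0,0,-0.025,1],[0.099,0.112,-0.015,0,0,-0.025,1],[0.099,0.112,-0.015,0,0,-0.025,1],[0.099,0.112,-0.015,0,0,-0.025,1],[0.099,0.112,-0.015,0,0,-0.025,1],[0.099,0.112,-0.015,0,0,-0.025,1],[0.099,0.112,-0.015,0,0,-0.025,1],[0.05,0.056,-0.015,0,0,-0.005,1],[0,0,0,0,0,0,1],[0,0,0,0,0,0,1],[0,0,0,0,0,0,1]]}}

```text
clock: 2.35
position: [601.8, -127.1, 168.6]
ee_rot: [0.198, 0.98, 0.0, 0.0]
contact_force: [-0.9, -0.8, 0.1]
gripper_width: 85.5
grasp_force: 0.0
```

Call:
{"api": "servo_tool", "payload": {"plan": [[0.0057,0.0067,-0.06,0,0,0,1],[0,0,-0.085,0,0,0,1],[0,0,-0.085,0,0,0,1],[0,0,-0.085,0,0,0,1],[0,0,-0.07,0,0,0,1],[0,0,-0.05,0,0,0,1],[0,0,0,0,0,0,1],[0,0,0,0,0,0,1],[0,0,0,0,0,0,0],[0,0,0,0,0,0,0],[0,0,0,0,0,0,0],[0,0,0,0,0,0,0],[0,0,0,0,0,0,0],[0,0,0,0,0,0,0],[0,0,0,0,0,0,0],[0,0,0,0,0,0,0]]}}

```text
clock: 4.35
position: [604.9, -124.1, 38.8]
ee_rot: [0.197, 0.98, 0.0, 0.001]
contact_force: [-0.5, 1.8, 6.9]
gripper_width: 46.5
grasp_force: 61.2
```

Call:
{"api": "servo_tool", "payload": {"plan": [[0,0,0.03,0,0,0,0],[0,0,0.07,0,0,0,0],[0,0,0.09,0,0,0,0],[0,0,0.09,0,0,0,0],[0,0,0.09,0,0,0,0],[-0.002,0.03,0.05,0,0,0,0],[-0.005,0.08,0.02,0,0,0,0],[-0.008,0.13,0,0,0,0,0],[-0.008,0.14,0,0,0,0,0],[-0.008,0.14,0,0,0,0,0],[-0.008,0.14,0,0,0,0,0],[-0.008,0.14,0,0,0,0,0],[-0.008,0.14,0,0,0,0,0],[-0.008,0.14,0,0,0,0,0],[-0.006,0.14,0,0,0,0,0],[-0.006,0.12,0,0,0,0,0],[0,0.06,0,0,0,0,0],[0,0.02,0,0,0,0,0],[0,0,0,0,0,0,0],[0,0,0,0,0,0,0]]}}

```text
clock: 6.85
position: [581.8, 300.7, 169.8]
ee_rot: [0.198, 0.98, -0.0, -0.0]
contact_force: [1.0, -0.6, -1.2]
gripper_width: 46.9
grasp_force: 61.5
```

```bash
python3 - <<'E'
from h import *
grab('side','side1');print(arm.read_state()['position'],arm.read_state()['contact_force'])
E
```

```text
[581.81278397 300.73841733 169.92637624] [-0.24362771 -0.61567677 -0.62496773]
```

View pics/side1.png

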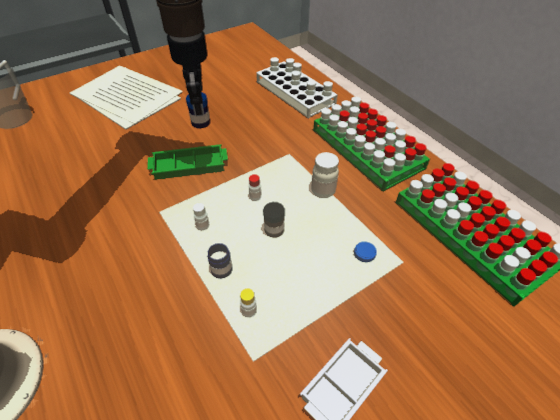

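Blue jar is held upright at (199,110), above the green carrier. Lowering it.

Call:
{"api": "servo_tool", "payload": {"plan": [[0.004,0.003,-0.05,0,0,0,0],[0,0,-0.08,0,0,0,0],[0,0,-0.08,0,0,0,0],[0,0,-0.08,0,0,0,0],[0,0,-0.06,0,0,0,0],[0,0,-0.04,0,0,0,0],[0,0,-0.015,0,0,0,0],[0,0,-0.007,0,0,0,0],[0,0,-0.004,0,0,0,0],[0,0,0,0,0,0,0],[0,0,0,0,0,0,0]]}}

```text
clock: 8.28
position: [583.1, 302.9, 45.4]
ee_rot: [0.197, 0.98, 0.0, 0.0]
contact_force: [-0.5, 0.3, -0.7]
gripper_width: 46.4
grasp_force: 61.6
```

Call:
{"api": "servo_tool", "payload": {"plan": [[0,-0.002,-0.004,0,0,0,0],[0,0,-0.003,0,0,0,0],[0,0,0,0,0,0,0],[0,0,0,0,0,0,0]]}}

```text
clock: 8.78
position: [582.9, 302.1, 42.9]
ee_rot: [0.197, 0.98, -0.0, -0.0]
contact_force: [0.0, 0.1, -0.5]
gripper_width: 46.5
grasp_force: 61.6
```

Call:
{"api": "servo_tool", "payload": {"plan": [[0,0,-0.002,0,0,0,0],[0,0,-0.002,0,0,0,0],[0,0,0,0,0,0,0],[0,0,0,0,0,0,0]]}}

```text
clock: 9.28
position: [583.1, 302.1, 42.8]
ee_rot: [0.197, 0.98, 0.0, 0.0]
contact_force: [-1.0, -0.2, 4.5]
gripper_width: 46.6
grasp_force: 62.2
```

Call:
{"api": "servo_tool", "payload": {"plan": [[0,0,0.002,0,0,0,0.7],[0,0,0,0,0,0,0.9],[0,0,0,0,0,0,0.9],[0,0,0,0,0,0,0.9],[0,0,0,0,0,0,0.9],[0,0,0.04,0,0,0,0.9],[0,0,0.08,0,0,0,0.9],[0,0,0.1,0,0,0,0.9],[0,0,0.1,0,0,0,0.9],[0.01,-0.05,0.08,0,0,0,0.9],[0.03,-0.13,0.03,0,0,0,0.9],[0.04,-0.15,0,0,0,0,0.9],[0.03,-0.13,0,0,0,0,0.9],[0.02,-0.09,0,0,0,0,0.9],[0.01,-0.037,0,0,0,0,0.9],[0,0,0,0,0,0,0.9],[0,0,0,0,0,0,0.9],[0,0,0,0,0,0,0.9]]}}

```text
clock: 11.52
position: [624.7, 127.1, 171.3]
ee_rot: [0.197, 0.98, 0.0, -0.0]
contact_force: [-0.4, 0.5, 0.2]
gripper_width: 76.8
grasp_force: 0.0
```

```bash
python3 - <<'E'
from h import *
s=arm.read_state()
d=grab('side','side2');grab('scene','scene2')
R=lambda f,x,y,w,h:cv2.resize(cv2.imread(f'pics/{f}.png')[y:y+h,x:x+w],(400,300))
cv2.imwrite('pics/c2.png',np.hstack([R('scene2',290,80,120,90),R('side2',130,100,140,105)]))
print(s['position'])
E
```

```text
[624.737272   127.10386572 171.31348382]
```

View pics/c2.png

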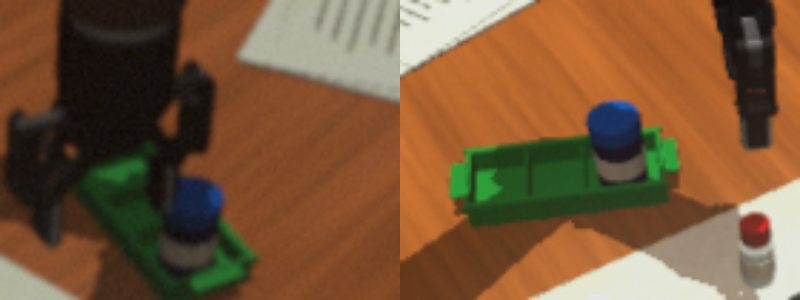

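The blue jar stands upright in the wide compartment (crop 615,145). Next, the red vial.

Call:
{"api": "servo_tool", "payload": {"plan": [[-0.001,-0.004,-0.06,0,0,0,0.9],[0,0,-0.085,0,0,0,0.9],[0,0,-0.085,0,0,0,0.9],[0,0,-0.085,0,0,0,0.9],[0,0,-0.07,0,0,0,0.8],[0,0,-0.05,0,0,0,0.7],[0,0,-0.016,0,0,0,0.7],[0,0,0,0,0,0,0.6],[0,0,0,0,0,0,0],[0,0,0,0,0,0,0],[0,0,0,0,0,0,0],[0,0,0,0,0,0,0],[0,0,0,0,0,0,0],[0,0,0,0,0,0,0],[0,0,0,0,0,0,0]]}}

```text
clock: 13.5
position: [625.6, 125.4, 37.1]
ee_rot: [0.197, 0.98, 0.001, 0.001]
contact_force: [-0.4, 1.4, 6.5]
gripper_width: 26.9
grasp_force: 58.7
```

Call:
{"api": "servo_tool", "payload": {"plan": [[0,0,0.03,0,0,0,0],[0,0,0.07,0,0,0,0],[0,0,0.09,0,0,0,0],[0,0,0.09,0,0,0,0],[0,0,0.09,0,0,0,0],[-0.01,0.015,0.05,0,0,0,0],[-0.03,0.045,0.02,0,0,0,0],[-0.06,0.09,0,0,0,0,0],[-0.08,0.12,0,0,0,0,0],[-0.08,0.12,0,0,0,0,0],[-0.08,0.12,0,0,0,0,0],[-0.07,0.105,0,0,0,0,0],[-0.05,0.075,0,0,0,0,0],[-0.02,0.03,0,0,0,0,0],[-0.009,0.009,0,0,0,0,0],[0,0,0,0,0,0,0],[0,0,0,0,0,0,0]]}}

```text
clock: 15.62
position: [478.3, 342.8, 167.9]
ee_rot: [0.198, 0.98, -0.0, -0.0]
contact_force: [0.2, -1.0, -0.2]
gripper_width: 26.7
grasp_force: 58.6
```

Call:
{"api": "servo_tool", "payload": {"plan": [[0.003,0.003,-0.05,0,0,0,0],[0,0,-0.08,0,0,0,0],[0,0,-0.08,0,0,0,0],[0,0,-0.08,0,0,0,0],[0,0,-0.06,0,0,0,0],[0,0,-0.04,0,0,0,0],[0,0,-0.015,0,0,0,0],[0,0,-0.007,0,0,0,0],[0,0,-0.004,0,0,0,0],[0,0,-0.004,0,0,0,0],[0,0,0,0,0,0,0],[0,0,0,0,0,0,0]]}}

```text
clock: 17.12
position: [478.8, 344.5, 42.2]
ee_rot: [0.197, 0.98, 0.0, 0.0]
contact_force: [-0.0, 0.1, -1.2]
gripper_width: 26.5
grasp_force: 58.7
```

Call:
{"api": "servo_tool", "payload": {"plan": [[0,0,-0.002,0,0,0,0],[0,0,-0.002,0,0,0,0],[0,0,-0.002,0,0,0,0],[0,0,0,0,0,0,0],[0,0,0,0,0,0,0]]}}

```text
clock: 17.75
position: [479.0, 344.6, 41.1]
ee_rot: [0.197, 0.98, 0.0, 0.0]
contact_force: [-1.3, -0.4, 5.1]
gripper_width: 26.9
grasp_force: 58.4
```

Call:
{"api": "servo_tool", "payload": {"plan": [[0,0,0.002,0,0,0,0.5],[0,0,0,0,0,0,0.8],[0,0,0,0,0,0,0.8],[0,0,0,0,0,0,0.8],[0,0,0,0,0,0,0.8],[0,0,0.04,0,0,0,0.8],[0,0,0.08,0,0,0,0.8],[0,0,0.1,0,0,0,0.8],[0,0,0.1,0,0,0,0.8],[0,-0.05,0.08,0,0,0,0.8],[0,-0.12,0.03,0,0,0,0.8],[-0.01,-0.15,0,0,0,0,0.8],[0,-0.15,0,0,0,0,0.8],[0,-0.14,0,0,0,0,0.8],[0,-0.1,0,0,0,0,0.8],[0,-0.064,0,0,0,0,0.8],[0,0,0,0,0,0,0.8],[0,0,0,0,0,0,0.8],[0,0,0,0,0,0,0.8]]}}

```text
clock: 20.12
position: [476.0, 113.1, 169.8]
ee_rot: [0.197, 0.98, 0.0, 0.0]
contact_force: [-0.8, 0.3, -0.3]
gripper_width: 68.2
grasp_force: 0.0
```

```bash
python3 - <<'E'
from h import *
d=grab('side','side3')
cv2.imwrite('pics/c3.png',cv2.resize(cv2.imread('pics/side3.png')[100:250,100:300],(600,450)))
E
```

```text
(no output)
```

View pics/c3.png

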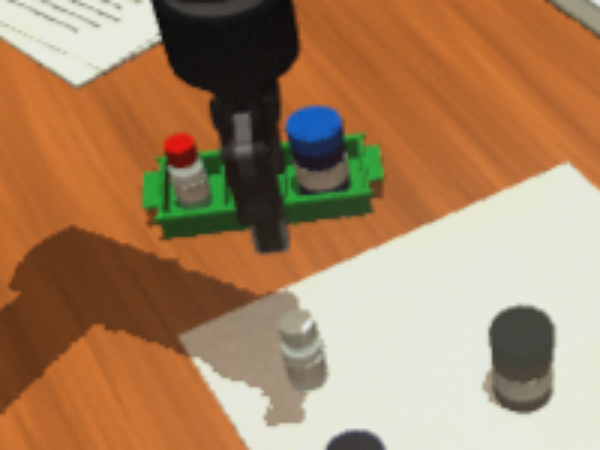

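The red vial stands in the end compartment (185,170), with the same perspective lean as the white vial on the paper (300,350). Next, the white vial.

Call:
{"api": "servo_tool", "payload": {"plan": [[0,-0.003,-0.06,0,0,0,0.8],[0,0,-0.085,0,0,0,0.8],[0,0,-0.085,0,0,0,0.8],[0,0,-0.085,0,0,0,0.8],[0,0,-0.07,0,0,0,0.8],[0,0,-0.045,0,0,0,0.7],[0,0,-0.014,0,0,0,0.7],[0,0,0,0,0,0,0.6],[0,0,0,0,0,0,0],[0,0,0,0,0,0,0],[0,0,0,0,0,0,0],[0,0,0,0,0,0,0],[0,0,0,0,0,0,0],[0,0,0,0,0,0,0],[0,0,0,0,0,0,0]]}}

```text
clock: 22.05
position: [476.8, 112.0, 37.5]
ee_rot: [0.197, 0.98, 0.001, 0.001]
contact_force: [0.1, 0.7, 6.0]
gripper_width: 26.6
grasp_force: 58.7
```

Call:
{"api": "servo_tool", "payload": {"plan": [[0,0,0.03,0,0,0,0],[0,0,0.07,0,0,0,0],[0,0,0.09,0,0,0,0],[0,0,0.09,0,0,0,0],[0,0,0.09,0,0,0,0],[0.004,0.015,0.05,0,0,0,0],[0.01,0.045,0.02,0,0,0,0],[0.02,0.09,0,0,0,0,0],[0.028,0.12,0,0,0,0,0],[0.028,0.12,0,0,0,0,0],[0.028,0.12,0,0,0,0,0],[0.024,0.1,0,0,0,0,0],[0.015,0.065,0,0,0,0,0],[0.007,0.028,0,0,0,0,0],[0.002,0.006,0,0,0,0,0],[0,0,0,0,0,0,0],[0,0,0,0,0,0,0]]}}

```text
clock: 24.18
position: [525.5, 323.3, 168.9]
ee_rot: [0.198, 0.98, 0.0, -0.0]
contact_force: [0.5, -0.2, 0.0]
gripper_width: 26.5
grasp_force: 58.7
```

Call:
{"api": "servo_tool", "payload": {"plan": [[0.003,0.003,-0.05,0,0,0,0],[0,0,-0.08,0,0,0,0],[0,0,-0.08,0,0,0,0],[0,0,-0.08,0,0,0,0],[0,0,-0.06,0,0,0,0],[0,0,-0.04,0,0,0,0],[0,0,-0.015,0,0,0,0],[0,0,-0.007,0,0,0,0],[0,0,-0.004,0,0,0,0],[0,0,-0.004,0,0,0,0],[0,0,-0.002,0,0,0,0],[0,0,-0.002,0,0,0,0],[0,0,0,0,0,0,0],[0,0,0,0,0,0,0]]}}

```text
clock: 25.92
position: [526.6, 325.1, 41.7]
ee_rot: [0.197, 0.98, 0.0, 0.0]
contact_force: [-0.0, -0.3, 1.2]
gripper_width: 26.6
grasp_force: 58.7
```

Call:
{"api": "servo_tool", "payload": {"plan": [[0,0,-0.002,0,0,0,0],[0,0,-0.001,0,0,0,0],[0,0,0,0,0,0,0],[0,0,0,0,0,0,0]]}}

```text
clock: 26.42
position: [526.8, 325.1, 41.5]
ee_rot: [0.197, 0.98, 0.0, 0.0]
contact_force: [-2.1, -0.0, 6.1]
gripper_width: 27.0
grasp_force: 58.5
```

Call:
{"api": "servo_tool", "payload": {"plan": [[0,0,0.002,0,0,0,0.5],[0,0,0,0,0,0,0.8],[0,0,0,0,0,0,0.8],[0,0,0,0,0,0,0.8],[0,0,0,0,0,0,0.8],[0,0,0.04,0,0,0,0.8],[0,0,0.08,0,0,0,0.8],[0,0,0.1,0,0,0,0.8],[0,0,0.1,0,0,0,0.8],[0.01,-0.05,0.08,0,0,0,0.8],[0.03,-0.12,0.03,0,0,0.03,0.9],[0.04,-0.15,0,0,0,0.045,0.9],[0.04,-0.15,0,0,0,0.045,0.9],[0.04,-0.15,0,0,0,0.045,0.9],[0.04,-0.15,0,0,0,0.045,1],[0.035,-0.13,0,0,0,0.045,1],[0.025,-0.1,0,0,0,0.044,1],[0.01,-0.043,0,0,0,0.01,1],[0,0,0,0,0,0,1],[0,0,0,0,0,0,1]]}}

```text
clock: 28.92
position: [607.4, 12.5, 170.6]
ee_rot: [-0.11, 0.994, 0.0, 0.0]
contact_force: [0.3, -0.4, -0.3]
gripper_width: 85.8
grasp_force: 0.0
```

```bash
python3 - <<'E'
from h import *
print(arm.read_state()['position'])
d=grab('side','side4')
cv2.imwrite('pics/c4.png',cv2.resize(cv2.imread('pics/side4.png')[100:250,100:300],(600,450)))
E
```

```text
[607.44509362  12.51353596 170.59935357]
```

View pics/c4.png

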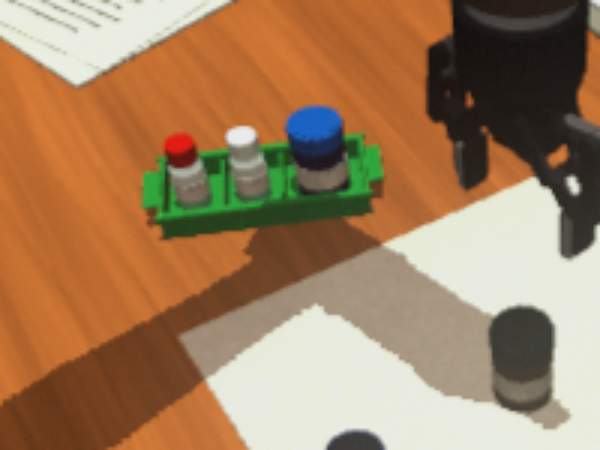

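The green kit stands complete: red (185,170), white (248,163), blue (318,150), all upright. Now the amber jar.

Call:
{"api": "servo_tool", "payload": {"plan": [[0,-0.002,-0.06,0,0,0,1],[0,0,-0.085,0,0,0,1],[0,0,-0.085,0,0,0,1],[0,0,-0.085,0,0,0,1],[0,0,-0.07,0,0,0,1],[0,0,-0.045,0,0,0,1],[0,0,-0.011,0,0,0,1],[0,0,0,0,0,0,1],[0,0,0,0,0,0,0],[0,0,0,0,0,0,0],[0,0,0,0,0,0,0],[0,0,0,0,0,0,0],[0,0,0,0,0,0,0],[0,0,0,0,0,0,0],[0,0,0,0,0,0,0],[0,0,0,0,0,0,0]]}}

```text
clock: 30.98
position: [608.1, 11.7, 38.8]
ee_rot: [-0.11, 0.994, 0.0, 0.001]
contact_force: [-1.9, 2.1, 5.5]
gripper_width: 46.6
grasp_force: 61.0
```

Call:
{"api": "servo_tool", "payload": {"plan": [[0,0,0.03,0,0,0,0],[0,0,0.07,0,0,0,0],[0,0,0.09,0,0,0,0],[0,0,0.09,0,0,0,0],[0,0,0.09,0,0,0,0],[-0.005,-0.03,0.05,0,0,0,0],[-0.014,-0.08,0.02,0,0,0,0],[-0.022,-0.13,0,0,0,0,0],[-0.025,-0.14,0,0,0,0,0],[-0.025,-0.14,0,0,0,0,0],[-0.025,-0.14,0,0,0,0,0],[-0.025,-0.14,0,0,0,0,0],[-0.025,-0.14,0,0,0,0,0],[-0.021,-0.12,0,0,0,0,0],[-0.013,-0.07,0,0,0,0,0],[-0.005,-0.025,0,0,0,0,0],[0,0,0,0,0,0,0],[0,0,0,0,0,0,0]]}}

```text
clock: 33.22
position: [546.3, -334.0, 169.8]
ee_rot: [-0.111, 0.994, 0.0, -0.0]
contact_force: [0.7, 1.2, -1.2]
gripper_width: 46.5
grasp_force: 61.7
```

Call:
{"api": "servo_tool", "payload": {"plan": [[0.002,-0.003,-0.05,0,0,0,0],[0,0,-0.08,0,0,0,0],[0,0,-0.08,0,0,0,0],[0,0,-0.08,0,0,0,0],[0,0,-0.06,0,0,0,0],[0,0,-0.04,0,0,0,0],[0,0,-0.015,0,0,0,0],[0,0,-0.007,0,0,0,0],[0,0,-0.004,0,0,0,0],[0,0,-0.003,0,0,0,0],[0,0,-0.002,0,0,0,0],[0,0,0,0,0,0,0],[0,0,0,0,0,0,0]]}}

```text
clock: 34.85
position: [546.6, -336.0, 43.6]
ee_rot: [-0.11, 0.994, -0.0, 0.0]
contact_force: [1.0, -0.4, -1.7]
gripper_width: 46.5
grasp_force: 61.7
```

Call:
{"api": "servo_tool", "payload": {"plan": [[0,0,-0.002,0,0,0,0],[0,0,-0.002,0,0,0,0],[0,0,-0.001,0,0,0,0],[0,0,0,0,0,0,0],[0,0,0,0,0,0,0]]}}

```text
clock: 35.48
position: [546.8, -336.0, 42.8]
ee_rot: [-0.11, 0.994, -0.0, 0.0]
contact_force: [-1.6, 1.9, 5.5]
gripper_width: 46.8
grasp_force: 62.0
```

Call:
{"api": "servo_tool", "payload": {"plan": [[0,0,0.002,0,0,0,0.7],[0,0,0,0,0,0,0.9],[0,0,0,0,0,0,0.9],[0,0,0,0,0,0,0.9],[0,0,0,0,0,0,0.9],[0,0,0.04,0,0,0,0.9],[0,0,0.08,0,0,0,0.9],[0,0,0.1,0,0,0,0.9],[0,0,0.1,0,0,0,0.9],[-0.02,0.045,0.08,0,0,0,0.9],[-0.05,0.11,0.03,0,0,0,0.9],[-0.06,0.14,0,0,0,0,0.9],[-0.06,0.14,0,0,0,0,0.9],[-0.055,0.128,0,0,0,0,0.8],[-0.035,0.08,0,0,0,0,0.8],[-0.015,0.04,0,0,0,0,0.8],[0,0,0,0,0,0,0.8],[0,0,0,0,0,0,0.8],[0,0,0,0,0,0,0.8]]}}

```text
clock: 37.85
position: [458.4, -131.7, 171.5]
ee_rot: [-0.11, 0.994, -0.0, -0.0]
contact_force: [0.1, 0.4, -0.0]
gripper_width: 68.6
grasp_force: 0.0
```

```bash
python3 - <<'E'
from h import *
print(arm.read_state()['position'])
grab('side','side5')
cv2.imwrite('pics/c5.png',cv2.resize(cv2.imread('pics/side5.png')[220:420,180:440],(650,500)))
E
```

```text
[ 458.42591875 -131.70141896  171.47365482]
```

View pics/c5.png

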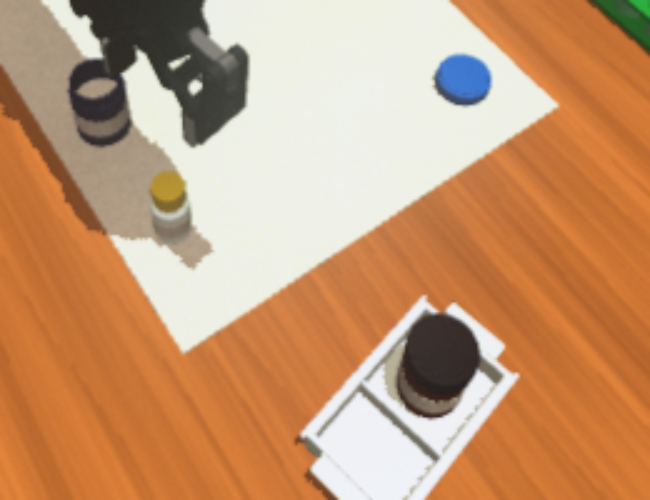

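The amber jar stands in the white carrier's wide compartment (435,365), and the yellow vial is at (170,205). Picking it up.

Call:
{"api": "servo_tool", "payload": {"plan": [[0,0,-0.06,0,0,0,0.8],[0,0,-0.085,0,0,0,0.8],[0,0,-0.085,0,0,0,0.8],[0,0,-0.085,0,0,0,0.8],[0,0,-0.07,0,0,0,0.8],[0,0,-0.05,0,0,0,0.7],[0,0,-0.016,0,0,0,0.7],[0,0,0,0,0,0,0.6],[0,0,0,0,0,0,0],[0,0,0,0,0,0,0],[0,0,0,0,0,0,0],[0,0,0,0,0,0,0],[0,0,0,0,0,0,0],[0,0,0,0,0,0,0],[0,0,0,0,0,0,0]]}}

```text
clock: 39.78
position: [458.8, -131.0, 37.1]
ee_rot: [-0.11, 0.994, -0.0, 0.001]
contact_force: [-0.9, 1.7, 6.1]
gripper_width: 26.6
grasp_force: 58.8
```

Call:
{"api": "servo_tool", "payload": {"plan": [[0,0,0.03,0,0,0,0],[0,0,0.07,0,0,0,0],[0,0,0.09,0,0,0,0],[0,0,0.09,0,0,0,0],[0,0,0.09,0,0,0,0],[0.002,-0.015,0.05,0,0,0,0],[0.006,-0.045,0.02,0,0,0,0],[0.012,-0.09,0,0,0,0,0],[0.016,-0.12,0,0,0,0,0],[0.016,-0.12,0,0,0,0,0],[0.016,-0.12,0,0,0,0,0],[0.013,-0.105,0,0,0,0,0],[0.009,-0.07,0,0,0,0,0],[0.004,-0.03,0,0,0,0,0],[0,-0.011,0,0,0,0,0],[0,0,0,0,0,0,0],[0,0,0,0,0,0,0]]}}

```text
clock: 41.9
position: [486.3, -348.1, 168.5]
ee_rot: [-0.111, 0.994, 0.0, 0.0]
contact_force: [0.0, 0.1, -0.6]
gripper_width: 26.5
grasp_force: 58.9
```

Call:
{"api": "servo_tool", "payload": {"plan": [[0.002,0,-0.05,0,0,0,0],[0,0,-0.08,0,0,0,0],[0,0,-0.08,0,0,0,0],[0,0,-0.08,0,0,0,0],[0,0,-0.06,0,0,0,0],[0,0,-0.04,0,0,0,0],[0,0,-0.015,0,0,0,0],[0,0,-0.007,0,0,0,0],[0,0,-0.004,0,0,0,0],[0,0,-0.003,0,0,0,0],[0,0,-0.002,0,0,0,0],[0,0,0,0,0,0,0],[0,0,0,0,0,0,0]]}}

```text
clock: 43.52
position: [486.9, -348.8, 42.1]
ee_rot: [-0.11, 0.994, -0.0, 0.0]
contact_force: [0.4, -0.3, -0.9]
gripper_width: 26.1
grasp_force: 58.9
```

Call:
{"api": "servo_tool", "payload": {"plan": [[0,0,-0.002,0,0,0,0],[0,0,-0.002,0,0,0,0],[0,0,-0.001,0,0,0,0],[0,0,0,0,0,0,0],[0,0,0,0,0,0,0]]}}

```text
clock: 44.15
position: [487.0, -348.9, 41.2]
ee_rot: [-0.11, 0.994, -0.0, 0.0]
contact_force: [-0.0, 1.4, 5.2]
gripper_width: 26.0
grasp_force: 59.3
```

Call:
{"api": "servo_tool", "payload": {"plan": [[0,0,0.002,0,0,0,0.5],[0,0,0,0,0,0,0.8],[0,0,0,0,0,0,0.8],[0,0,0,0,0,0,0.8],[0,0,0,0,0,0,0.8],[0,0,0.04,0,0,0,0.8],[0,0,0.08,0,0,0,0.8],[0,0,0.1,0,0,0,0.8],[0,0,0.1,0,0,0,0.8],[-0.04,-0.04,0.1,0,0,0,0.8],[-0.08,-0.08,0.08,0,0,0,0.8],[-0.1,-0.1,0.05,0,0,0,0.8],[-0.1,-0.1,0,0,0,0,0.8],[-0.1,-0.1,0,0,0,0,0.8],[-0.1,-0.1,0,0,0,0,0.8],[-0.1,-0.1,0,0,0,0,0.8],[-0.05,-0.05,0,0,0,0,0.8],[0,0,0,0,0,0,0.8],[0,0,0,0,0,0,0.8]]}}

```text
clock: 46.52
position: [286.4, -549.4, 206.4]
ee_rot: [-0.11, 0.994, -0.0, 0.0]
contact_force: [-0.1, 0.4, 0.6]
gripper_width: 68.4
grasp_force: 0.0
```

```bash
python3 - <<'E'
from h import *
grab('side','side6');grab('scene','scene6')
R=lambda f,x,y,w,h:cv2.resize(cv2.imread(f'pics/{f}.png')[y:y+h,x:x+w],(400,300))
cv2.imwrite('pics/c6.png',np.vstack([np.hstack([R('scene6',290,100,100,75),R('scene6',80,240,120,90)]),np.hstack([R('side6',130,100,120,90),R('side6',270,315,140,105)])]))
t={'blue':(72,582.4,301.6),'red':(66,478.8,344.2),'whitev':(66,526,324.8),'amber':(72,546.6,-335.4),'yellow':(66,487.1,-348.8),
 'open':(62,456.4,-16),'bottle':(100,780.7,56.1),'lid':(14,739,-149.4)}
for n in('scene','side'):
    d=dict(np.load(n+'.npz'));P=pts(d)
    for k,(h,x,y) in t.items():
        h+=4*(k in('blue','red','whitev','amber','yellow'))
        m=(abs(P[...,2]-h)<5)&(np.hypot(P[...,0]-x,P[...,1]-y)<(35 if h>75 or h<63 else 22))
        c,r=cv2.minEnclosingCircle(P[m][:,:2].astype(np.float32));print(n,k,np.round(c,1),round(r,1),P[m][:,2].mean().round(1),'off',np.round(np.array(c)-[x,y],1))
E
```

```text
scene blue [581.7 299.8] 27.1 76.1 off [-0.7 -1.8]
scene red [480.  346.6] 14.2 69.7 off [1.2 2.4]
scene whitev [528.7 325.8] 14.0 69.2 off [2.7 1. ]
scene amber [ 546.7 -335.9] 25.4 76.3 off [ 0.1 -0.5]
scene yellow [ 486.8 -349.5] 14.1 70.1 off [-0.3 -0.7]
scene open [457.4 -16.7] 23.1 62.6 off [ 1.  -0.7]
scene bottle [781.5  55.9] 29.2 99.6 off [ 0.8 -0.2]
scene lid [ 738.3 -151.2] 25.0 14.1 off [-0.7 -1.8]
side blue [583.2 301.7] 24.9 75.7 off [0.8 0.1]
side red [478.5 346.3] 13.5 69.1 off [-0.3  2.1]
side whitev [525.1 326.1] 13.9 69.3 off [-0.9  1.3]
side amber [0. 0.] 0.0 nan off [-546.6  335.4]
side yellow [0. 0.] 0.0 nan off [-487.1  348.8]
side open [0. 0.] 0.0 nan off [-456.4   16. ]
side bottle [780.7  56.4] 28.4 100.0 off [-0.   0.3]
side lid [ 738.2 -143.7] 21.9 15.0 off [-0.8  5.7]<stdin>:12: RuntimeWarning: Mean of empty slice.
  ret = ret.dtype.type(ret / rcount)
```

View pics/c6.png

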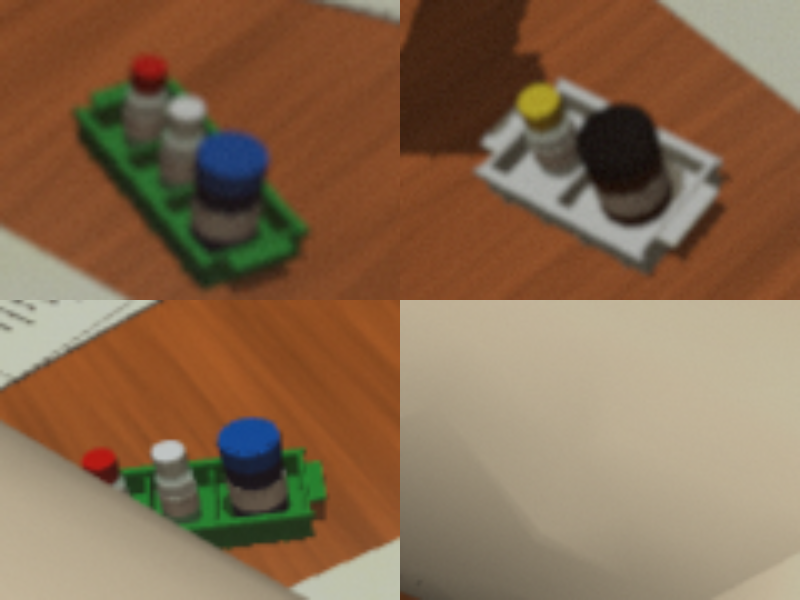

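All five items stand upright, with their tops at the right height (4 mm above their bench height) and centres within 3 mm of the compartment centres. The arm hides the white carrier in the side view. In the scene view it shows yellow at (545,125) and amber at (625,160). The open jar, loose lid and white bottle have not moved.

```bash
python3 -c "
from bench import arm
print(arm.job_done())"
```

```text
the job is handed in; nothing more can be done
None
```

Both kits are made up and the job is handed in after about 47 s: blue jar, red and white vials in the green carrier, amber jar and yellow vial in the white one, all upright; the open jar, loose lid and white bottle were left where they were.

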